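# Shorten a telescopic stand leg by one hole and hold its lock pin home

### The arm

A 6-joint arm with a two-finger parallel gripper is mounted at the origin on the work surface. World frame = base frame: x ahead of the robot, y to its left, z up, the work surface at z = 0. Lengths are in m, angles in rad, forces in N, time in s.
With the tool pointing down it reaches from about 0.225 to 0.875 m from the base axis. Payload 3.4 kg.
Tool frame: the origin (TCP) lies on the centre line of the jaws, within the pads' length; the fingertips stand 17 mm ahead of it and the grasp point (between the pads) lies 2 mm behind it; z points along the fingers, y is the line along which they close (so a half turn about z gives the same grasp; the last joint's range is limited). The gripper opens to 85 mm and grips with 20 to 120 N. Pads are 22 mm wide; open, the fingers measure 114 mm over their backs; the gripper's body (76 mm by 85 mm) begins 54 mm behind the grasp point. The pads swing forward as they close: fully open they stand 13 mm farther back than shut.
Start: joints at [-1.398, 0.276, 1.505, -0, 1.361, -0.121], TCP at [0.167, -0.55, 0.248] pointing down, gripper open.
Joint ranges: [-2.89, 2.89], [-0.75, 2.08], [0.22, 2.7], [-1.18, 4.32], [0.11, 2.71], [-2.7, 2.7]. Speed limits (rad/s): [2.57, 2.57, 3.14, 3.14, 3.14, 3.14].

### API

Orientations are given as a unit quaternion [w, x, y, z].
In Python, from rig import manip gives the robot as it stands.
- The arm moves only by the tool move_arm, never from a script. Its argument "steps" is one flat list of numbers, 7 for each row, row after row: the turn, a rotation vector about the world's x, y, z normalised to -1 to 1, where 1 is 360 degrees, then the shift along the world's x, y, z normalised to -1 to 1, where 1 is 1 m, then the opening, from -1 (shut) to 1 (fully open). A call has exactly 10 rows; each row is the pose to reach, as a shift and turn from the pose commanded when the call began, turning the shorter way round; what a row does not reach only later rows make up. A row lasts 1/10 s, in which the tool goes at most 50 mm and 8.59 degrees, less where a joint would pass 70% of its speed; a pose out of reach is approached as far as the arm can. A call with a number of a shift or a turn outside -1 to 1 is refused whole. A call with a gripper value outside its range is refused whole. The fingers move at their own pace and stop on an object; "squeeze" is the grip in N (left out, the last holds). Time passes only in rows, so rows that repeat a pose let the fingers close, or fill a call up. It gives the time, the measured TCP pose, the force, the opening and the grip force at its end, in the units of the state.
- manip.get_state(): the state, without advancing time (a new reading comes with each control period).
- manip.get_image(name): name is "side" or "top" or "wrist"; returns a dict with "pixels" (384x512x3 uint8, blue, green, red), "fx", "fy", "cx", "cy" (pixels), "R" (3x3) and "t" (3): a world point X has camera coordinates R X + t. Camera axes: x right, y down, z forward; pixel columns grow to the right and rows downward; lengths in m; the calibration is good to about 2 mm. A picture is of the moment at which its call begins. There is no depth.
- manip.sign_off(): hands the job in; it is judged then, once.
The state is a dict: "clock": time; "qpos": joint angles; "qd": joint speeds; "effort": joint torques, N m; "position": TCP position; "ee_rot": TCP orientation; "contact_force": force on the tool from outside, world axes, zero at the start; "moment": the same for the moment, N m; "width": finger opening in m; "gripper_force": force on a finger pad.
Only numpy, scipy, OpenCV 4.12 (cv2) and the standard library are available. Lean on these libraries where they do the work, as an engineer would, in place of code of your own. Each camera call takes 0.05 s, during which the arm holds its last target. There are 200 camera calls.

### The job

The telescopic stand leg clamped in the bench vice is one hole too long. Pull its spring-loaded lock plunger up by the knob until the pin is clear of its hole, slide the outer section towards the vice to the very next hole and let the pin go fully home in it. Finish still holding the knob, pressing it firmly down so that the pin is held home, and leave the other things on the bench alone.

Things in the scene. Friction and masses are not known exactly. Their poses are not given: they have to be found in the camera images.
- knob: Black round pull knob of the lock plunger on top of the leg, 26 mm in diameter, 24 mm high, axis vertical. Origin at its centre, 158 mm above the bench with the pin home. z up; y along the leg towards the vice: the way the section must slide. The outer tube's flat top is 37 mm under the knob's centre; only the plunger's body, narrower than the knob, stands between. Free all round and above.
- plunger (a joint): Lift of the lock plunger (pin and knob) in m: 0 = pin home in a hole, 0.012 = upper stop. A spring pushes it down with 5.6 N at home, 10 N at the top. The 8 mm round-nosed pin is wholly clear of the hole from 0.008 up (pull about 0.010). Between holes a released pin rides on the inner tube at 0.008; over a hole the spring drops it in.
- section (a joint): Slide of the outer section (with plunger, knob and rubber foot) along the leg in m: 0 = start hole, positive = towards the vice, 0.040 = next hole, 0.080 = the one after; free to 0.110. It slides with about 3 N of friction and stays where it is left; with the pin in a hole it only rattles about 1 mm.
- start_hole (a point): Top of the hole that holds the pin at the start, on the inner tube's upper face, 117.5 mm above the bench, under the knob's axis. Fixed. The outer section there: aluminium, 32 mm square, 290 mm long, from 25 mm vice-side of the knob to 265 mm on the other side, then a rubber foot to 283 mm.
- next_hole (a point): Top of the next hole, on the inner tube's upper face, 117.5 mm above the bench, 40 mm from start_hole towards the vice: the hole nearest to the outer section on the bare tube between section and vice. Holes are 10 mm in diameter, 40 mm apart. Fixed.
- leg_vice: Grey bench vice and the bare 25 mm square steel inner tube clamped in it, both fixed. Origin on the bench below the start hole; x across the leg, y along it towards the vice, z up. The leg is level, its axis 105 mm above the bench. Vice jaws from 150 to 230 mm in y, top 126 mm above the bench; the vice reaches 100 mm to -x, 160 mm to +x, 245 mm in y.
- spare_leg_mid (a point): Bystander: a second leg of the same kind lying loose on the bench beyond the clamped one, about 360 mm long along its y, 40 mm high with its own knob up to 85 mm; point at its middle.
- glue_mid (a point): Bystander: black adhesive bottle with a white nozzle, 38 mm in diameter, 124 mm tall, standing; point at its middle height.
- glasses_mid (a point): Bystander: clear safety glasses, about 130 x 120 x 42 mm, lying on the robot's side of the leg; point at their middle.
- spanner_mid (a point): Bystander: steel spanner 150 mm long, 8 mm thick, lying flat on the robot's side of the leg; point at its middle.
- collar_top (a point): Steel body of the plunger under the knob, fixed on the outer section: 18 mm in diameter, 25 mm high, its top 146 mm above the bench. With the pin home the knob's flat underside rests on it, pressed by the spring and the knob's weight with about 6 N; a push on the knob adds to that. Point: centre of its top face. The rules call this part section_c0.

How it is judged:
By the outcome, as a careful person would: the job done as asked, in the order asked, and still so for the second after the job is handed in, while the arm keeps its last pose, push and grip.
It also fails if it takes over 32 s, if anything falls off the work surface, if the arm or the gripper's body presses on something with over 40 N, if the wrist force passes 120 N, or if a joint passes its speed limit or range.

## Working session

There is one attempt and no reset: what is moved stays moved. The work goes in short steps, Python scripts to look and compute and a tool call to move; the robot and the scene stay as the last step left them, time stands still between calls to the robot, and variables do not carry over. Pictures are saved under pics/ and viewed, at most 10 in all, crops included, and the job is handed in when it is done.

Besides the shell and the picture viewer there is one more tool, called after "Call:" as name(argument=value, ...) on one line, values as JSON. move_arm: Moves the arm, as the interface text tells. Scaled input: -1 to 1 covers 1 m each way for a shift and 360 degrees each way for a turn. Its arguments: {"type":"object","properties":{"steps":{"type":"array"},"squeeze":{"type":"number"}},"required":["steps"]}

```bash
mkdir -p pics
python3 - <<'E'
from rig import manip
import cv2,pickle,numpy as np
d={}
for n in("side","top"):
    d[n]=manip.get_image(n);cv2.imwrite(f"pics/{n}0.png",d[n]["pixels"])
    print(n,d[n]["fx"],np.round(-d[n]["R"].T@d[n]["t"],3))
pickle.dump(d,open("im0.pkl","wb"))
print(manip.get_state())
E
```

```text
side 368.8346946279423 [ 0.266 -0.476  0.676]
top 451.4560259011054 [ 0.405 -0.058  1.049]
{'clock': 0.1, 'qpos': array([-1.39798567e+00,  2.76528055e-01,  1.50602887e+00,  4.98922930e-06,
        1.36073117e+00, -1.20994209e-01]), 'qd': array([ 0.00174282, -0.00224406, -0.00165265,  0.00064754, -0.00085882,
        0.00040272]), 'effort': array([ 1.31408662e-03, -4.17698801e+01, -2.46404135e+01, -2.18913960e-04,
        5.80738240e-03,  6.87075357e-06]), 'position': array([ 0.166437  , -0.54989989,  0.24751942]), 'ee_rot': array([-8.47500865e-04,  9.89228949e-01,  1.46374065e-01, -1.95220018e-05]), 'contact_force': array([ 0.11587138, -0.34620592,  0.46364841]), 'moment': array([0.01047188, 0.0118345 , 0.02314078]), 'gripper_force': 0.0, 'width': 0.08586064008813248}
```

View pics/top0.png

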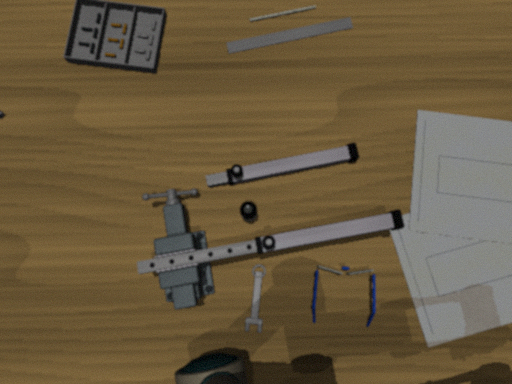

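View pics/side0.png

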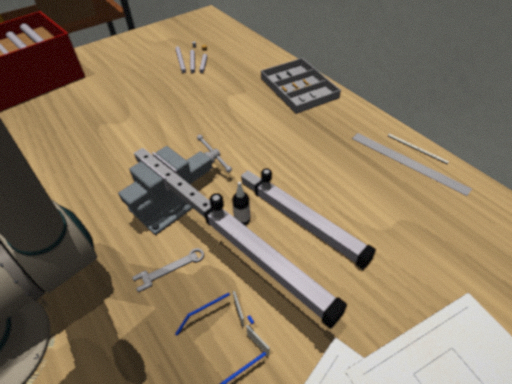

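The top view shows the clamped leg's knob at about (267,243), bare-tube holes at (250,246), (233,250) and on to the left towards the vice, and the glue bottle at (248,210). In the side view the knob is at (216,202) and the holes are up-left of it.

```bash
cat > h.py <<'E'
import numpy as np,cv2
def ray(c,p):
    d=c["R"].T@np.array([(p[0]-c["cx"])/c["fx"],(p[1]-c["cy"])/c["fy"],1]);return -c["R"].T@c["t"],d/np.linalg.norm(d)
def plane(c,p,z):
    o,d=ray(c,p);return o+d*(z-o[2])/d[2]
def tri(c1,p1,c2,p2):
    (a,d),(b,e)=ray(c1,p1),ray(c2,p2)
    s=np.linalg.lstsq(np.c_[d,-e],b-a,rcond=None)[0];P,Q=a+d*s[0],b+e*s[1];return (P+Q)/2,np.linalg.norm(P-Q)
def blobs(c,box,lo,hi,amin=5):
    x0,y0,x1,y1=box;g=cv2.cvtColor(c["pixels"],cv2.COLOR_BGR2GRAY)[y0:y1,x0:x1]
    n,l,s,ce=cv2.connectedComponentsWithStats(cv2.inRange(g,lo,hi))
    return [(ce[i]+[x0,y0],s[i]+[x0,y0,0,0,0]) for i in range(1,n) if s[i][4]>=amin]
E
python3 - <<'E'
from h import *;import pickle
d=pickle.load(open("im0.pkl","rb"));t,s=d["top"],d["side"]
for n,c,b in(("top",t,(255,230,280,256)),("side",s,(203,188,230,222))):
    for th in(40,55):
        for ce,st in blobs(c,b,0,th): print(n,th,ce.round(1),st)
print("holes")
H=[]
for ce,st in blobs(t,(140,236,258,275),0,75,3): print(ce.round(1),st,plane(t,ce,.1175).round(4))
o=[]
for n,c,b in(("t",t,(250,228,284,260)),("s",s,(200,185,234,225))):
    o.append(cv2.resize(c["pixels"][b[1]:b[3],b[0]:b[2]],(400,400),interpolation=0))
o.append(cv2.resize(t["pixels"][230:275,140:285],(800,200),interpolation=0))
cv2.imwrite("pics/c1.png",np.vstack([np.hstack(o[:2]),o[2]]))
E
```

```text
top 40 [263.  244.6] [256 236  19  20 163]
top 55 [265.4 246.8] [255 235  25  21 301]
side 40 [214.  207.1] [203 197  20  25 168]
side 55 [214.5 208.4] [203 195  20  27 244]
holes
[162.2 238.6] [154 236  22  10  54] [0.4685 0.1381 0.1175]
[191.2 244.5] [153 236  56  19 271] [0.4551 0.0787 0.1175]
[215.8 262.5] [152 236 106  39 630] [0.4175 0.0285 0.1175]
[247.  238.7] [246 238   3   2   3] [ 0.4646 -0.0359  0.1175]
[248.7 246.5] [247 245   4   4  14] [ 0.4485 -0.0391  0.1175]
[155. 248.] [154 247   3   3   5] [0.4496 0.1525 0.1175]
[229.5 250.3] [228 249   4   4  14] [4.417e-01 3.000e-04 1.175e-01]
[209.9 253.7] [208 252   5   5  16] [0.4357 0.0404 0.1175]
[190.6 257.4] [189 256   4   4  15] [0.429  0.0797 0.1175]
[171.5 261. ] [170 259   4   5  16] [0.4226 0.1185 0.1175]
[151.6 264.8] [150 263   4   5  16] [0.4159 0.1588 0.1175]
```

View pics/c1.png

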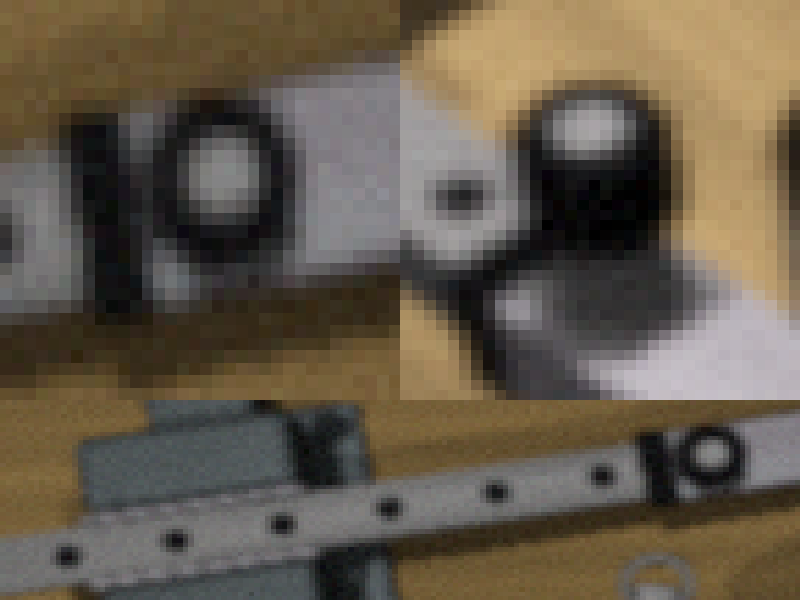

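Holes come out 40 mm apart on a straight line at z = 117.5 mm, as they should. The crop shows the knob's ring in the top view around (269,242), with the next hole just left of the section's black end. I'll check the knob against next_hole − 40 mm.

Run:
```python
from h import *;import pickle
d=pickle.load(open("im0.pkl","rb"));t,s=d["top"],d["side"]
P=np.array([plane(t,p,.1175)[:2] for p in((248.7,246.5),(229.5,250.3),(209.9,253.7),(190.6,257.4),(171.5,261),(151.6,264.8))])
k=np.arange(1,7);A=np.polyfit(k,P,1);u=A[0]/np.linalg.norm(A[0]);print("pitch",np.linalg.norm(A[0]),"dir",u,"start",A[1],np.degrees(np.arctan2(u[1],u[0])))
g=cv2.cvtColor(t["pixels"],cv2.COLOR_BGR2GRAY)
# bright cap of knob in each view
for n,c,b in(("top",t,(264,237,274,248)),("side",s,(211,193,222,202))):
    for ce,st in blobs(c,b,90,255,6): print(n,ce,st,plane(c,ce,.17).round(4))
# dark ring centroid bounds in top
for ce,st in blobs(t,(262,234,277,252),0,60,20): print(ce,st,plane(t,(st[0]+st[2]/2-.5,st[1]+st[3]/2-.5),.168))
```

```text
pitch 0.04005710629949035 dir [-0.16204625  0.98678316] start [ 0.45492453 -0.07856774] 99.32568781141119
top [268.46153846 241.46153846] [266 239   6   6  26] [ 0.4549 -0.0786  0.17  ]
side [216.         193.47058824] [211 193  11   3  17] [ 0.4609 -0.0728  0.17  ]
side [215.61290323 197.32258065] [213 195   7   6  31] [ 0.4554 -0.0801  0.17  ]
[268.42753623 243.55072464] [262 235  15  17 138] [ 0.45203461 -0.07960795  0.168     ]
```

Call:
move_arm(steps=[-0.0,0,-0.003,0.028,0.04,0,1,0,0,-0.006,0.055,0.08,0,1,0,0,-0.009,0.08,0.12,0,1,0,0,-0.012,0.105,0.16,0,1,0,0,-0.015,0.13,0.2,0,1,0,0,-0.018,0.155,0.24,0,1,0,0,-0.0206,0.18,0.28,0,1,0,0,-0.0206,0.205,0.32,0,1,0,0,-0.0206,0.23,0.36,0,1,0,0,-0.0206,0.25,0.4,0,1], squeeze=40)

```text
clock: 1.1
position: [0.4174, -0.1486, 0.2482]
ee_rot: [0.0, 0.997, 0.082, 0.0]
contact_force: [0.1, -0.1, 0.4]
width: 0.0855
gripper_force: 0.0
```

Knob at (0.455, -0.079) is confirmed by the top view (cap and hole line) and by the side view (within 1.5 mm). Next I go above it and descend.

Call:
move_arm(steps=[0,0,0,0.02,0.035,0,1,0,0,0,0.0376,0.0699,0,1,0,0,0,0.0376,0.0699,-0.015,1,0,0,0,0.0376,0.0699,-0.03,1,0,0,0,0.0376,0.0699,-0.045,1,0,0,0,0.0376,0.0699,-0.06,1,0,0,0,0.0376,0.0699,-0.075,1,0,0,0,0.0376,0.0699,-0.085,1,0,0,0,0.0376,0.0699,-0.092,1,0,0,0,0.0376,0.0699,-0.092,1])

```text
clock: 2.1
position: [0.4535, -0.0804, 0.1555]
ee_rot: [-0.0, 0.997, 0.082, -0.001]
contact_force: [-0.7, -1.0, 0.6]
width: 0.0854
gripper_force: 0.0
```

Run:
```python
from rig import manip
import cv2,numpy as np
s=manip.get_state();print(s["position"],s["contact_force"])
a=manip.get_image("side")["pixels"][130:280,130:330];b=manip.get_image("wrist")["pixels"]
cv2.imwrite("pics/a2.png",np.hstack([cv2.resize(a,(400,300)),cv2.resize(b,(400,300))]))
```

```text
[ 0.45352735 -0.08035058  0.15550852] [-0.68217671 -0.97144066  0.59036644]
```

View pics/a2.png

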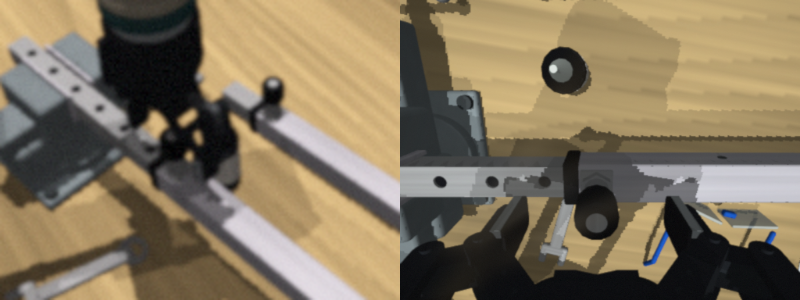

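The wrist view shows the knob (597,215) centred between the open fingertips (about 515 and 675). The side view shows the fingers straddling it along the leg. Now I close partly, then check the centring.

Call:
move_arm(steps=[0,0,0,0,0,0,-0.2,0,0,0,0,0,0,-0.2,0,0,0,0,0,0,-0.2,0,0,0,0,0,0,-0.2,0,0,0,0,0,0,-0.2,0,0,0,0,0,0,-0.2,0,0,0,0,0,0,-0.2,0,0,0,0,0,0,-0.2,0,0,0,0,0,0,-0.2,0,0,0,0,0,0,-0.2])

```text
clock: 3.2
position: [0.4541, -0.0805, 0.1563]
ee_rot: [0.0, 0.997, 0.082, -0.0]
contact_force: [0.4, -0.4, -0.5]
width: 0.0345
gripper_force: 0.0
```

Call:
move_arm(steps=[0,0,0,0.001,0.0015,0,-0.2,0,0,0,0.001,0.0015,0,-0.2,0,0,0,0.001,0.0015,0,-1,0,0,0,0.001,0.0015,0,-1,0,0,0,0.001,0.0015,0,-1,0,0,0,0.001,0.0015,0,-1,0,0,0,0.001,0.0015,0,-1,0,0,0,0.001,0.0015,0,-1,0,0,0,0.001,0.0015,0,-1,0,0,0,0.001,0.0015,0,-1], squeeze=50)

```text
clock: 4.2
position: [0.4553, -0.0792, 0.1566]
ee_rot: [0.0, 0.997, 0.082, 0.0]
contact_force: [-1.0, -1.1, 4.4]
width: 0.0244
gripper_force: 49.0
```

Call:
move_arm(steps=[0,0,0,0,0,0.002,-1,0,0,0,0,0,0.004,-1,0,0,0,0,0,0.006,-1,0,0,0,0,0,0.008,-1,0,0,0,0,0,0.009,-1,0,0,0,0,0,0.01,-1,0,0,0,0,0,0.0105,-1,0,0,0,0,0,0.0105,-1,0,0,0,0,0,0.0105,-1,0,0,0,0,0,0.0105,-1])

```text
clock: 5.2
position: [0.4551, -0.0789, 0.1668]
ee_rot: [-0.0, 0.997, 0.082, 0.0]
contact_force: [3.7, -1.3, -9.6]
width: 0.0245
gripper_force: 49.5
```

Run:
```python
from rig import manip
import cv2,numpy as np
s=manip.get_state();print(s["position"],s["contact_force"],s["width"])
a=manip.get_image("side")["pixels"][160:235,160:260];b=manip.get_image("wrist")["pixels"]
cv2.imwrite("pics/a3.png",np.hstack([cv2.resize(a,(400,300),interpolation=2),cv2.resize(b,(400,300))]))
```

```text
[ 0.45509581 -0.07889305  0.16676108] [ 3.6574859  -1.30065311 -9.59050277] 0.02454620551442513
```

View pics/a3.png

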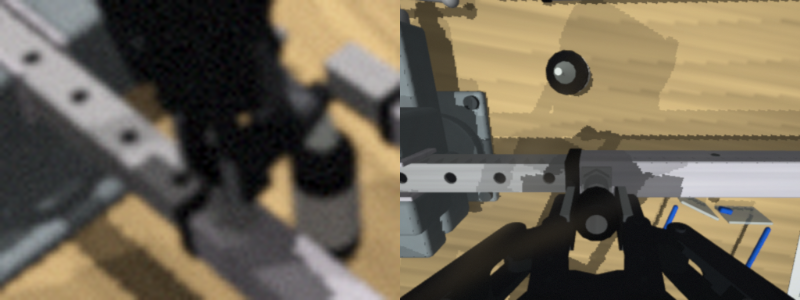

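Pull of 9.6 N with the TCP 10.2 mm up, so the pin is clear (lift about 0.010). The pads hold the knob square at (597,210) in the wrist view. Now I slide it most of the way.

Call:
move_arm(steps=[0,0,0,-0.0005,0.003,0,-1,0,0,0,-0.0013,0.008,0,-1,0,0,0,-0.0021,0.013,0,-1,0,0,0,-0.003,0.018,0,-1,0,0,0,-0.0038,0.023,0,-1,0,0,0,-0.0046,0.028,0,-1,0,0,0,-0.0054,0.033,0,-1,0,0,0,-0.006,0.0365,0,-1,0,0,0,-0.0065,0.0395,0,-1,0,0,0,-0.0065,0.0395,0,-1])

```text
clock: 6.3
position: [0.4485, -0.0387, 0.1668]
ee_rot: [-0.0, 0.997, 0.082, 0.0]
contact_force: [4.2, -0.8, -10.5]
width: 0.0249
gripper_force: 49.6
```

Call:
move_arm(steps=[0,0,0,0,0,0,-1,0,0,0,0,0,0,-1,0,0,0,0,0,-0.001,-1,0,0,0,0,0,-0.002,-1,0,0,0,0,0,-0.003,-1,0,0,0,0,0,-0.0035,-1,0,0,0,0,0,-0.004,-1,0,0,0,0,0,-0.0045,-1,0,0,0,0,0,-0.005,-1,0,0,0,0,0,-0.005,-1])

```text
clock: 7.3
position: [0.4486, -0.0394, 0.1618]
ee_rot: [-0.0, 0.997, 0.082, 0.0]
contact_force: [4.1, 3.0, -7.8]
width: 0.0247
gripper_force: 49.8
```

At a lift of about 5 mm the spring still pulls with 7.8 N and nothing is holding the pin up, so it has entered the hole. I keep lowering.

Call:
move_arm(steps=[0,0,0,0,0,-0.001,-1,0,0,0,0,0,-0.002,-1,0,0,0,0,0,-0.003,-1,0,0,0,0,0,-0.004,-1,0,0,0,0,0,-0.0045,-1,0,0,0,0,0,-0.005,-1,0,0,0,0,0,-0.0055,-1,0,0,0,0,0,-0.006,-1,0,0,0,0,0,-0.006,-1,0,0,0,0,0,-0.006,-1])

```text
clock: 8.3
position: [0.4488, -0.0398, 0.1566]
ee_rot: [0.0, 0.997, 0.082, 0.0]
contact_force: [0.4, 1.1, 4.3]
width: 0.0248
gripper_force: 51.0
```

TCP height is back at the home value of 0.1566 with upward contact. Now I press down firmly.

Call:
move_arm(steps=[0,0,0,0,0,0,-1,0,0,0,0,0,0,-1,0,0,0,0,0,-0.0005,-1,0,0,0,0,0,-0.001,-1,0,0,0,0,0,-0.001,-1,0,0,0,0,0,-0.0015,-1,0,0,0,0,0,-0.0015,-1,0,0,0,0,0,-0.002,-1,0,0,0,0,0,-0.002,-1,0,0,0,0,0,-0.002,-1], squeeze=70)

```text
clock: 9.3
position: [0.4489, -0.0398, 0.1565]
ee_rot: [0.001, 0.997, 0.082, 0.001]
contact_force: [-4.2, 0.9, 19.7]
width: 0.0237
gripper_force: 69.7
```

Call:
move_arm(steps=[0,0,0,0,0,-0.0005,-1,0,0,0,0,0,-0.0007,-1,0,0,0,0,0,-0.0007,-1,0,0,0,0,0,-0.0007,-1,0,0,0,0,0,-0.0007,-1,0,0,0,0,0,-0.0007,-1,0,0,0,0,0,-0.0007,-1,0,0,0,0,0,-0.0007,-1,0,0,0,0,0,-0.0007,-1,0,0,0,0,0,-0.0007,-1])

```text
clock: 10.3
position: [0.4489, -0.0399, 0.1564]
ee_rot: [0.001, 0.997, 0.082, 0.001]
contact_force: [-4.9, 1.9, 24.0]
width: 0.0243
gripper_force: 70.1
```

Run:
```python
from rig import manip
import cv2,numpy as np
s=manip.get_state();print(s["position"],s["contact_force"],s["width"])
a=manip.get_image("top")["pixels"][130:340,130:410];b=manip.get_image("wrist")["pixels"]
cv2.imwrite("pics/a4.png",np.hstack([cv2.resize(a,(400,300),interpolation=2),cv2.resize(b,(400,300))]))
```

```text
[ 0.44885913 -0.03985547  0.15644714] [-4.93766914  1.8651638  24.00069618] 0.02433154694786837
```

View pics/a4.png

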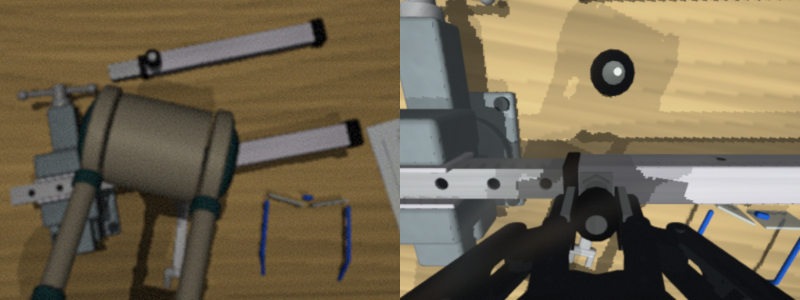

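The foot has moved about one hole pitch (right end from x≈402 px to about 383 px). In the wrist view the knob is still held at (597,212), and the spare leg, glue, glasses and spanner haven't moved. The knob is at its home height under 24 N of push, so I'm handing in.

```bash
python3 -c "
from rig import manip
print(manip.sign_off())"
```

```text
the job is handed in; nothing more can be done
None
```

The leg is one hole shorter: the pin is home in the next hole, the gripper still holds the knob down with about 24 N, and the job was handed in at about 10 s on the robot's clock.

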